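# Shim the short foot of a blood-bag scale

### The arm

A 6-joint arm with a two-finger parallel gripper is mounted at the origin on the work surface. World frame = base frame: x ahead of the robot, y to its left, z up, the work surface at z = 0. Lengths are in m, angles in rad, forces in N, time in s.
With the tool pointing down it reaches from about 0.35 to 0.925 m from the base axis. Payload 6.4 kg.
Tool frame: the origin (TCP) lies midway between the tips of the shut fingers; the grasp point (between the pads) lies 19 mm behind it; z points along the fingers, y is the line along which they close (so a half turn about z gives the same grasp; the last joint's range is limited). The gripper opens to 94 mm and grips with 3 to 60 N. Pads are 16 mm wide; open, the fingers measure 119 mm over their backs; the gripper's body (75 mm by 177 mm) begins 78 mm behind the grasp point.
Start: joints at [1.154, 0.245, 1.558, -0, 1.339, -0.174], TCP at [0.156, 0.631, 0.205] pointing down, gripper open.
Joint ranges: [-3.13, 3.13], [-1.02, 2.26], [0.13, 2.54], [-0.95, 4.09], [0.21, 2.88], [-2.74, 2.74]. Speed limits (rad/s): [2.57, 2.57, 3.14, 3.14, 3.14, 3.14].

### API

Orientations are given as a unit quaternion [w, x, y, z].
In Python, from plant import sensors, camera, r gives the robot as it stands. The module is installed in compiled form; this text tells all that it offers.
- The arm moves only by the shell command python3 -m crank 'ROWS' [OPENING] [FORCE]. ROWS is JSON, a list of rows, each a list of 2 entries, a list of its own where there are three numbers: the shift along the tool's x, y, z in cm, then the turn about the tool's z in degrees. A call has exactly 5 rows; each row is the pose to reach, as a shift and turn from the pose commanded when the call began, along the tool's axes at that moment; what a row does not reach only later rows make up. A row lasts 1/12 s, in which the tool goes at most 41.7 mm and 7.16 degrees, less where a joint would pass 70% of its speed; a pose out of reach is approached as far as the arm can. A call with a gripper value outside its range is refused whole. OPENING is the opening, from -1 (shut) to 1 (fully open), set as the call begins (- or left out, the last holds). The fingers move at their own pace and stop on an object; FORCE is the grip in N (left out, the last holds). Time passes only in rows, so rows that repeat a pose let the fingers close, or fill a call up. It gives the time, the measured TCP pose, the force, the opening and the grip force at its end, in the units of the state.
- sensors.get_state(): the state, without advancing time (a new reading comes with each control period).
- camera(name): name is "scene" or "side" or "wrist"; returns a dict with "color" (420x560x3 uint8, red, green, blue), "depth" (420x560 float32, m along the optical axis (not along the pixel's ray), 0 where there is no reading), "camera_matrix" (3x3 intrinsics, pixels), "distortion" ([k1, k2, p1, p2, k3] as OpenCV has them; the pictures are not rectified), "rvec" (rotation vector, rad) and "tvec" (3), from world to camera coordinates, as OpenCV has them. Camera axes: x right, y down, z forward; pixel columns grow to the right and rows downward; lengths in m; the calibration is good to about 2 mm. A picture is of the moment at which its call begins.
- r.sign_off(): hands the job in; it is judged then, once.
The state is a dict: "clock": time; "qpos": joint angles; "qd": joint speeds; "joint_efforts": joint torques, N m; "position": TCP position; "tcp_rot": TCP orientation; "force": force on the tool from outside, world axes, zero at the start; "ft_torque": the same for the moment, N m; "gripper_width": finger opening in m; "finger_force": force on a finger pad.
Only numpy, scipy, OpenCV 4.12 (cv2) and the standard library are available. Lean on these libraries where they do the work, as an engineer would, in place of code of your own. Each camera call takes 0.05 s, during which the arm holds its last target. There are 200 camera calls.

### The job

The blood-bag scale on the bench rocks because its foot under the orange dot is too short. Slide the blue channel shim along the bench under that foot, let go, then slide the yellow tapered shim, thin end first, into the channel on top of it with a light push until it is just snug under the foot, without straining or jacking up the scale. Let go of the shim, then press down gently but firmly (about 10 N) on the orange dot to prove that the corner no longer gives, and leave both shims in place; do not shove the scale or disturb the other things on the bench.

Things in the scene. Friction and masses are not known exactly. Their poses are not given: they have to be found in the camera images.
- scale: White bench scale, loose, about 4 kg, housing 220 x 180 mm with steel pan. Origin at bench height under its centre, x from its front edge (dark display, towards the robot) to its back, y left, z up. Housing underside 24, top 56, pan top 61 mm above the bench. Grey feet at x = +-95, y = +-75 mm; the front right one (-95, -75) is too short. The shims go in under the front edge, along the scale's +x.
- footspot (a point): Point at bench height straight below the short foot's axis; axes as the scale's. The foot is 18 mm across with a ball-shaped end, 15 mm in from the housing's front and right edges. At rest it hangs an unknown 8 to 14 mm clear of the bench, the scale standing level on the other three feet; about 2 to 5 N down on this corner makes it dip.
- corner (a point): Centre of the orange dot (22 mm across) on the top of the housing, right above the short foot, 56 mm above the bench: the place to press. More than 30 N here or against the short foot would overload the scale.
- channel: The blue channel shim as a solid; origin under its middle, axes as point channel_mid. Placed well, it lies on the bench pointing along the scale's x, with the foot's axis about 30 mm (8 to 52) from its middle towards the inner end, so that the rest sticks out in front to carry the yellow shim.
- channel_mid (a point): Middle of the blue channel shim, 4.5 mm above its underside. Loose plastic, 60 g, 115 long (x) x 38 wide (y) x 9 mm high: a 5 mm thick floor, and along both long sides an edge 3.5 mm wide standing 4 mm above the floor; inside width 31 mm, open at both ends, the ends alike.
- wedge: The yellow tapered shim ; origin under the middle of its grip block, axes as wedge_grip. With the foot on its slope it stays by friction when released. A push of 3 to 6 N makes it snug, so that the foot keeps bearing on it; wedging it in so that it bears on the foot with over 15 N while held or pushed strains the scale. Lying in the channel it stands 5 mm higher than on the bench, and the channel's edges reach 4 mm above its underside.
- wedge_grip (a point): Centre of the yellow shim's grip block, 13 mm above its underside. Loose plastic, 50 g, all 24 mm wide. Block 24 x 24 x 26 mm high; from its +x face a tongue 85 mm long tapers from 12.2 mm thick at the block to 2 mm at the thin end (1.2 mm per 10 mm, flat underside, sloping top). Thin end 97 mm from this point along +x.
- tuberack: White rack, 110 x 190 x 45 mm with a row of red-capped tubes to 88 mm high, left at the back; origin under its middle. To be left alone.
- jar: White round jar, 76 mm wide, 80 mm high, red top, on the right; origin under its middle. To be left alone.
- driver: Red-handled screwdriver lying far to the left; origin under its middle. To be left alone.
- spray: White bottle with blue cap, 150 mm high, right at the back; origin under its middle. To be left alone.
- kidney: Open steel tray, 130 x 190 x 30 mm, far to the right; origin under its middle. To be left alone.
- vial: Single red-capped tube, 76 mm high, standing in a 28 mm wide grey foot, on the right of the scale; origin under its middle. To be left alone.
- labelbox: Cardboard box, 80 x 110 x 50 mm, near on the right; origin under its middle. To be left alone.
Not all that is in view belongs to the job. Of the things shaped like the wedge, the yellow one is meant.

How it is judged:
On the way, in this order (a step that is already met when the one before it is completed fails the run):
1. the blue channel shim lies on the bench under the short foot, released (x of footspot in the frame of channel_mid between 0.008 and 0.052 m and y of footspot in the frame of channel_mid between -0.012 and 0.012 m and height (world z) of channel_mid below 0.008 m and angle between the x axis of channel_mid and the x axis of scale, either way round below 0.25 rad and contact force between the fingers and channel below 0.2 N), for 0.2 s.
2. the yellow tapered shim lies in the channel snug under the short foot (bearing over 0.5 N), released (x of footspot in the frame of channel_mid between 0.008 and 0.052 m and y of footspot in the frame of channel_mid between -0.012 and 0.012 m and height (world z) of channel_mid below 0.008 m and angle between the x axis of channel_mid and the x axis of scale, either way round below 0.25 rad and x of footspot in the frame of wedge_grip between 0.02 and 0.094 m and y of footspot in the frame of wedge_grip between -0.012 and 0.012 m and height (world z) of wedge_grip between 0.015 and 0.023 m and angle between the x axis of wedge_grip and the x axis of channel_mid, either way round below 0.2 rad and contact force between the fingers and wedge below 0.2 N and contact force between wedge and scale above 0.5 N), for 0.2 s.
3. pressed with more than 6 N within 25 mm of the orange dot, the corner gives less than 1.5 mm (contact force between the fingers and scale above 6 N and horizontal distance between the grasp point and corner below 0.025 m and height (world z) of corner above 0.0545 m and x of footspot in the frame of wedge_grip between 0.02 and 0.094 m and y of footspot in the frame of wedge_grip between -0.012 and 0.012 m and height (world z) of wedge_grip between 0.015 and 0.023 m and angle between the x axis of wedge_grip and the x axis of channel_mid, either way round below 0.2 rad), for 0.3 s.
At the end, for the whole second after the job is handed in: Shims still and released: blue channel on the bench, short foot 8 to 52 mm inward of its middle, within 12 mm sideways; yellow shim lying in it (within 0.2 rad), foot bearing on its slope with over 0.5 N (20 to 94 mm from block centre, 12 sideways); scale still, orange corner within 1.5 mm of level (x of footspot in the frame of channel_mid between 0.008 and 0.052 m and y of footspot in the frame of channel_mid between -0.012 and 0.012 m and height (world z) of channel_mid below 0.008 m and angle between the x axis of channel_mid and the x axis of scale, either way round below 0.25 rad and x of footspot in the frame of wedge_grip between 0.02 and 0.094 m and y of footspot in the frame of wedge_grip between -0.012 and 0.012 m and height (world z) of wedge_grip between 0.015 and 0.023 m and angle between the x axis of wedge_grip and the x axis of channel_mid, either way round below 0.2 rad and contact force between wedge and scale above 0.5 N and height (world z) of corner between 0.0545 and 0.0575 m and linear speed of each of scale, wedge, channel below 0.01 m/s); the robot touches nothing.
It fails at once if the scale is jacked up: its orange corner rises more than 1.5 mm above level (height (world z) of corner above 0.0575 m).
It fails at once if the yellow shim bears on the scale with more than 15 N while the fingers hold or push it, or either shim with more than 30 N at any time ((contact force between wedge and scale above 15 N and contact force between the fingers and wedge above 0.5 N) or contact force between any of wedge, channel and scale above 30 N).
It fails at once if the robot pushes the scale with more than 30 N (contact force between any of the fingers, the arm and scale above 30 N).
It fails at once if the scale is shoved more than 20 mm (distance of scale from where it was at the start of the episode above 0.02 m).
It fails at once if another thing on the bench (rack, jar, screwdriver, bottle, tray, tube, box) is moved more than 30 mm (distance of any of tuberack, jar, driver, spray, kidney, vial, labelbox from where it was at the start of the episode above 0.03 m).
It also fails if it takes over 72 s, if anything falls off the work surface, if the arm or the gripper's body presses on something with over 40 N, if the wrist force passes 120 N, or if a joint passes its speed limit or range.

## Working session

There is one attempt and no reset: what is moved stays moved. The work goes in short steps, Python scripts to look and compute and a shell command to move; the robot and the scene stay as the last step left them, time stands still between calls to the robot, and variables do not carry over. Pictures are saved under pics/ and viewed, at most 10 in all, crops included, and the job is handed in when it is done.

```bash
mkdir -p pics; ls; cat > h.py <<'E'
import numpy as np, cv2
from plant import sensors, camera, r
def cam(n):
    c=camera(n); return c
def save(c,f): cv2.imwrite('pics/'+f,c['color'][:,:,::-1])
def ray(c,uv,h):
    """pixels -> world points on plane z=h"""
    uv=np.array(uv,float).reshape(-1,1,2)
    n=cv2.undistortPoints(uv,c['camera_matrix'],np.array(c['distortion'])).reshape(-1,2)
    R=cv2.Rodrigues(np.array(c['rvec'],float))[0]; t=np.array(c['tvec'],float).ravel()
    o=-R.T@t; d=np.c_[n,np.ones(len(n))]@R
    return o+d*((h-o[2])/d[:,2])[:,None]
def proj(c,P):
    return cv2.projectPoints(np.array(P,float).reshape(-1,3),np.array(c['rvec']),np.array(c['tvec']),c['camera_matrix'],np.array(c['distortion']))[0].reshape(-1,2)
def dep(c):
    """world xyz of each pixel from depth"""
    H,W=c['depth'].shape
    uv=np.stack(np.meshgrid(np.arange(W),np.arange(H)),-1).reshape(-1,1,2).astype(float)
    n=cv2.undistortPoints(uv,c['camera_matrix'],np.array(c['distortion'])).reshape(-1,2)
    R=cv2.Rodrigues(np.array(c['rvec'],float))[0]; t=np.array(c['tvec'],float).ravel()
    z=c['depth'].reshape(-1,1)
    return ((np.c_[n,np.ones(len(n))]*z-t)@R).reshape(H,W,3)
def hsv(c): return cv2.cvtColor(c['color'],cv2.COLOR_RGB2HSV)
E
python3 - <<'E'
from h import *
a=cam('scene');b=cam('side');save(a,'scene.png');save(b,'side.png')
print(sensors.get_state())
for c in (a,b): 
    R=cv2.Rodrigues(np.array(c['rvec']))[0];print(-R.T@np.array(c['tvec']).ravel())
E
```

```text
pics
{'clock': 0.1, 'qpos': array([ 1.15390920e+00,  2.45749966e-01,  1.55887840e+00, -3.47823111e-05,
        1.33868517e+00, -1.74116278e-01]), 'qd': array([-1.72335487e-03, -1.32875690e-03, -2.40134271e-03, -4.05550661e-04,
        7.77889327e-05, -3.34379287e-04]), 'joint_efforts': array([ 9.70507608e-05, -4.16914415e+01, -3.15526450e+01,  6.86441339e-02,
        3.09625338e-02, -3.93254163e-05]), 'position': array([0.15604899, 0.63043795, 0.20445925]), 'tcp_rot': array([-2.34389520e-04,  1.21083525e-01,  9.92641949e-01, -8.28073733e-04]), 'force': array([-0.30034871, -0.60578666,  0.51615778]), 'ft_torque': array([-0.00661623, -0.00572289,  0.02424331]), 'finger_force': 0.0, 'gripper_width': 0.0936304237377885}
[1.25263744 0.3054718  1.03749715]
[ 0.01450681 -0.70404767  1.06168626]
```

View pics/scene.png

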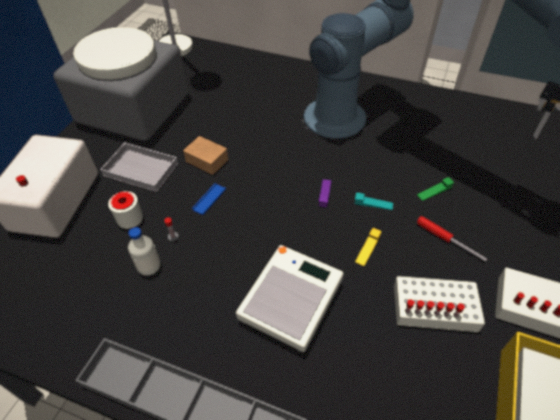

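View pics/side.png

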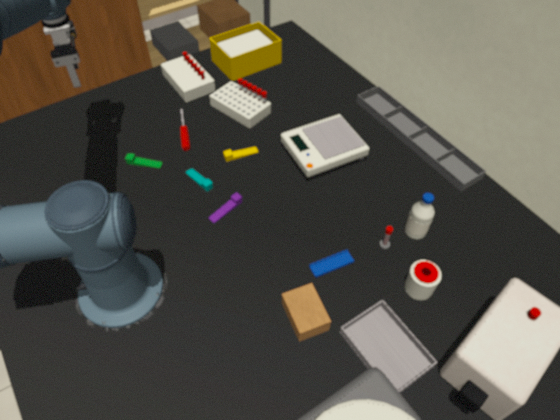

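The scene view shows the orange dot at (283,250), the blue channel at (209,198) and the yellow shim at (369,246), with its block at the upper end (375,234). In the side view they are at (309,166), (331,263) and (240,153), with the yellow block at left (229,155).

```bash
cat >> h.py <<'E'
def mask(c,lo,hi,near=None,amin=15):
    m=cv2.inRange(hsv(c),np.array(lo),np.array(hi))
    n,l,s,ce=cv2.connectedComponentsWithStats(m)
    k=[i for i in range(1,n) if s[i,4]>=amin]
    if near is not None: k=sorted(k,key=lambda i:np.hypot(*(ce[i]-near)))
    i=k[0]; return (l==i).astype(np.uint8),ce[i],s[i,4]
def rect(c,m,h):
    p=np.argwhere(m)[:,::-1]; P=ray(c,p,h)[:,:2]
    (x,y),(w,l),a=cv2.minAreaRect((P*1000).astype(np.float32))
    if w<l: a+=90;w,l=l,w
    return np.round([x,y,w,l,a],1), P.mean(0)*1000
E
python3 - <<'E'
from h import *
a=cam('scene');b=cam('side')
for n,c,pts in (('scene',a,[(283,250),(209,198),(369,246)]),('side',b,[(309,166),(331,263),(240,153)])):
    print(n,[hsv(c)[v,u] for u,v in pts])
    for nm,lo,hi,h,near in (('dot',(5,120,120),(17,255,255),.056,pts[0]),('chan',(105,120,60),(125,255,255),.007,pts[1]),('wedge',(20,120,90),(35,255,255),.008,pts[2])):
        m,ce,s=mask(c,lo,hi,near); print(nm,ce.round(1),s,*rect(c,m,h))
    # scale: white/grey top region via depth
    P=dep(c); dot=ray(c,pts[0],.056)[0]
    m=((abs(P[:,:,2]-.058)<.008)&(np.hypot(P[:,:,0]-dot[0],P[:,:,1]-dot[1])<.3)).astype(np.uint8)
    n_,l,s,ce=cv2.connectedComponentsWithStats(m)
    i=1+np.argmax(s[1:,4]); q=P[l==i][:,:2]*1000
    print('scale',np.round(cv2.minAreaRect(q.astype(np.float32))[1],1),cv2.minAreaRect(q.astype(np.float32)))
E
```

```text
scene [array([ 13, 205, 242], dtype=uint8), array([109, 200, 173], dtype=uint8), array([ 27, 187, 243], dtype=uint8)]
dot [282.2 249.5] 38 [618.9  45.7  18.8  15.5  21. ] [620.13472133  46.78512562]
chan [208.2 198.5] 492 [ 493.2 -238.9  123.4   47.8  171. ] [ 494.54644025 -238.44525164]
wedge [368.  246.5] 468 [494.8 248.6 134.6  31.9 172.7] [496.8848697  248.18523874]
scale [182.8 222.1] ((727.9724731445312, 110.309814453125), (182.7837371826172, 222.14088439941406), 83.2920150756836)
side [array([ 18, 255, 226], dtype=uint8), array([105, 221, 173], dtype=uint8), array([ 26, 255, 225], dtype=uint8)]
dot [309.1 165.2] 16 [620.8  47.   12.6  11.9  54.4] [621.6295071   47.79569603]
chan [331.  262.9] 680 [ 492.7 -236.6  121.2   47.2  171.1] [ 492.20952551 -236.1981554 ]
wedge [239.2 152.7] 346 [502.6 253.2 112.9  56.  166.3] [496.85485457 250.0523804 ]
scale [182.2 221.7] ((724.1121826171875, 109.6714859008789), (182.15333557128906, 221.67572021484375), 83.02146911621094)
```

```bash
cat >> h.py <<'E'
from scipy.spatial.transform import Rotation as Ro
def plan(x,y,z,ang=None):
    """TCP target in mm, world angle (deg) of tool y -> shift in tool cm, turn deg (from measured pose)"""
    s=sensors.get_state(); q=s['tcp_rot']; R=Ro.from_quat([q[1],q[2],q[3],q[0]]).as_matrix()
    d=R.T@(np.array([x,y,z])/1000-s['position'])*100
    a=np.degrees(np.arctan2(R[1,1],R[0,1]))
    print('pos',(s['position']*1000).round(1),'y-ang',a.round(2),'F',s['force'].round(2),'w',round(s['gripper_width']*1000,1),'t',s['clock'])
    print('shift',d.round(2),'turn',None if ang is None else round(a-ang,2))
E
python3 -m crank '[[[-3.6,-2.1,0],0],[[-7.2,-4.2,0],0],[[-10.8,-6.3,0],0],[[-14.4,-8.4,0],0],[[-18,-10.5,0],0]]' 0.2
python3 -m crank '[[[-3.6,-2.1,0],0],[[-7.2,-4.2,0],0],[[-10.8,-6.3,0],0],[[-14.4,-8.4,0],0],[[-18,-10.5,0],0]]'
python3 -m crank '[[[-1,-3.7,0],0],[[-1.9,-7.4,0],0],[[-2.9,-11.1,0],0],[[-3.8,-14.8,0],0],[[-4.8,-18.5,0],0]]'
python3 -m crank '[[[-1,-3.7,0],0],[[-1.9,-7.4,0],0],[[-2.9,-11.1,0],0],[[-3.8,-14.8,0],0],[[-4.8,-18.5,0],0]]'
python3 -m crank '[[[-1,-3.7,0],-2],[[-1.9,-7.4,0],-5],[[-2.9,-11.1,0],-5],[[-3.8,-14.8,0],-5],[[-4.8,-18.5,0],-5]]'
python3 - <<'E'
from h import *
plan(463,-232,100,81)
w=cam('wrist');save(w,'w1.png')
m,ce,s=mask(w,(100,120,50),(125,255,255),(280,210),100); print(ce,s,rect(w,m,.009))
for n in('scene',):
    c=cam(n)
    print('box',ray(c,[(206,155)],.05),'jar',ray(c,[(124,203)],.08),'vial',ray(c,[(168,222)],.076))
E
```

```text
clock: 0.62
position: [0.3065, 0.4843, 0.2053]
tcp_rot: [0.0, 0.121, 0.993, -0.0]
force: [2.0, 1.7, -0.0]
gripper_width: 0.0637
finger_force: 0.0
clock: 1.03
position: [0.4562, 0.3389, 0.2054]
tcp_rot: [-0.0, 0.121, 0.993, 0.0]
force: [0.7, 0.2, -0.4]
gripper_width: 0.0564
finger_force: 0.0
clock: 1.45
position: [0.4568, 0.1479, 0.2053]
tcp_rot: [-0.0, 0.121, 0.993, -0.0]
force: [0.5, 0.2, -0.5]
gripper_width: 0.0565
finger_force: 0.0
clock: 1.87
position: [0.4589, -0.0433, 0.2055]
tcp_rot: [0.0, 0.121, 0.993, -0.0]
force: [1.1, 0.3, 0.2]
gripper_width: 0.0566
finger_force: 0.0
clock: 2.28
position: [0.461, -0.2346, 0.2055]
tcp_rot: [0.0, 0.078, 0.997, -0.0]
force: [1.4, -0.0, 1.0]
gripper_width: 0.0562
finger_force: 0.0
pos [ 461.  -234.6  205.5] y-ang 81.06 F [ 1.38 -0.01  0.95] w 56.2 t 2.2833
shift [-0.16  0.29 10.55] turn 0.06
[284.66654689 209.16996047] 2783 (array([ 494.6, -238.9,  115. ,   41.6,  171.2]), array([ 492.09511156, -238.44954883]))
box [[ 0.36845001 -0.3045809   0.05      ]] jar [[ 0.64425021 -0.40796165  0.08      ]] vial [[ 0.65749249 -0.26399566  0.076     ]]
```

View pics/w1.png

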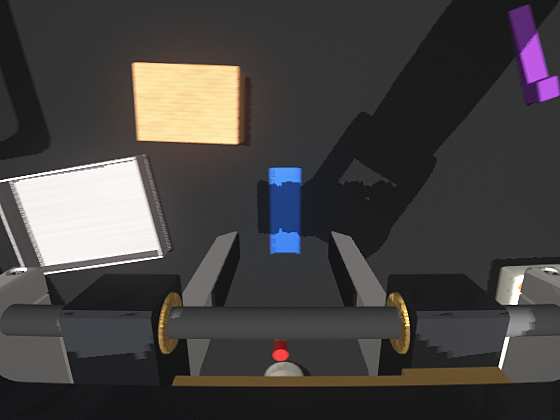

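The channel is seen at (285,209), directly ahead of and between the fingers. The label box is clear of it at (187,105).

```bash
python3 -m crank '[[[-0.3,0.1,4],0],[[-0.3,0.1,8],0],[[-0.3,0.1,12],0],[[-0.3,0.1,16],0],[[-0.3,0.1,18],0]]' >/dev/null
python3 -m crank '[[[0,0,1],0],[[0,0,2],0],[[0,0,2.15],0],[[0,0,2.15],0],[[0,0,2.15],0]]'
python3 -m crank '[[[0,0,0],0],[[0,0,0],0],[[0,0,0],0],[[0,0,0],0],[[0,0,0],0]]' -1 15
python3 -m crank '[[[0,0,0],0],[[0,0,0],0],[[0,0,-1],0],[[0,0,-2],0],[[0,0,-3],0]]'
python3 - <<'E'
from h import *
plan(520,53,60,83)
w=cam('wrist')
m,ce,s=mask(w,(100,120,50),(125,255,255),(280,210),100); print(ce,s,rect(w,m,.037))
E
```

```text
clock: 3.22
position: [0.4658, -0.233, 0.0056]
tcp_rot: [0.001, 0.078, 0.997, -0.001]
force: [1.5, 0.7, 0.0]
gripper_width: 0.0569
finger_force: 0.0
clock: 3.63
position: [0.4651, -0.2326, 0.0047]
tcp_rot: [0.0, 0.078, 0.997, -0.0]
force: [-0.1, 1.1, 4.4]
gripper_width: 0.0379
finger_force: 15.0
clock: 4.05
position: [0.4644, -0.2321, 0.0347]
tcp_rot: [-0.0, 0.078, 0.997, 0.0]
force: [-0.2, -0.3, -0.5]
gripper_width: 0.0376
finger_force: 15.0
pos [ 464.4 -232.1   34.7] y-ang 81.09 F [-0.21 -0.34 -0.48] w 37.6 t 4.05
shift [-1.07 29.02 -2.53] turn -1.91
[283.70177925 253.6661943 ] 6351 (array([ 471. , -233.3,   70.4,   38.5,  171.4]), array([ 469.26410587, -233.05414165]))
```

```bash
python3 -m crank '[[[0.1,3.7,-2],0],[[0.2,7.4,-4],0],[[0.3,11.1,-4],0],[[0.4,14.8,-4],0],[[0.5,18.5,-4],0]]' >/dev/null
python3 -m crank '[[[0.1,3.7,0],0],[[0.2,7.4,0],-1],[[0.3,11.1,0],-1.9],[[0.3,11.1,0],-1.9],[[0.3,11.1,0],-1.9]]'>/dev/null
python3 - <<'E'
from h import *
plan(502,61.6,5,83)
w=cam('wrist');save(w,'w2.png')
c=cam('scene');save(c,'s2.png')
m,ce,s=mask(c,(5,120,120),(17,255,255),(283,250)); print(ce,rect(c,m,.056))
E
```

```text
pos [502.6  63.   74.4] y-ang 83.2 F [ 0.4   0.55 -0.14] w 37.6 t 4.9333
shift [ 0.05 -0.15  6.94] turn 0.2
[282.28205128 249.38461538] (array([618.9,  45.7,  18.8,  15.5,  21. ]), array([619.80815455,  46.85759159]))
```

View pics/s2.png

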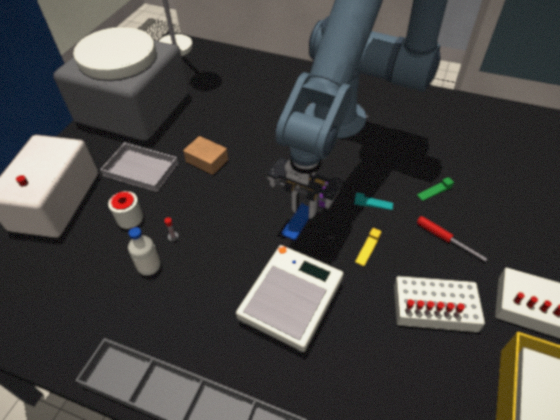

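The held channel (295,220) points at the orange dot (283,250). The purple decoy at (320,200) is close, so I'll check its clearance before going down.

```bash
python3 - <<'E'
from h import *
c=cam('side');
m,ce,s=mask(c,(128,80,50),(150,255,255),(226,208)); print(ce,s,rect(c,m,.01))
c=cam('wrist')
m,ce,s=mask(c,(128,80,50),(150,255,255),None,100); print(ce,s,rect(c,m,.01))
m,ce,s=mask(c,(100,120,50),(125,255,255),None,100); print(ce,s,rect(c,m,.079))
E
```

```text
[225.83944954 207.45183486] 436 (array([351.4,  76.4, 129. ,  41.1,  18.6]), array([351.55073845,  77.40167099]))
[312.17980914  48.30788548] 1991 (array([370.3,  90.7,  68.1,  45.9,  10.8]), array([377.84208907,  96.89352972]))
[283.53296267 253.98427323] 6295 (array([508. ,  59.6,  69.1,  38.1, 172.9]), array([506.47980424,  59.78732377]))
```

```bash
python3 -m crank '[[[0,-0.15,3],0.2],[[0,-0.15,5],0.2],[[0,-0.15,6],0.2],[[0,-0.15,6.6],0.2],[[0,-0.15,6.9],0.2]]'
python3 -m crank '[[[-0.8,0,0],0],[[-1.6,0,0],0],[[-2.4,0,0],0],[[-3.2,0,0],0],[[-4,0,0],0]]'
python3 -m crank '[[[-0.5,0,0],0],[[-1,0,0],0],[[-1.5,0,0],0],[[-1.9,0,0],0],[[-1.9,0,0],0]]'
python3 -m crank '[[[0,0,0],0],[[0,0,0],0],[[0,0,0],0],[[0,0,0],0],[[0,0,0],0]]' -0.1
python3 -m crank '[[[0,0,-3],0],[[0,0,-7],0],[[0,0,-11],0],[[2,0,-14],0],[[5,0,-17],0]]'
python3 - <<'E'
from h import *
plan(560,54,5,83)
for n,nr in (('wrist',None),('side',(300,175))):
    c=cam(n);save(c,n+'3.png')
    m,ce,s=mask(c,(100,120,50),(125,255,255),nr,100); print(ce,s,rect(c,m,.009))
    m,ce,s=mask(c,(20,120,90),(35,255,255),(240,153)if nr else None,100); print('wedge',ce,s,rect(c,m,.008))
E
```

```text
clock: 5.55
position: [0.502, 0.0593, 0.0046]
tcp_rot: [-0.001, 0.063, 0.998, -0.0]
force: [-10.0, -0.9, 18.5]
gripper_width: 0.0378
finger_force: 15.0
clock: 5.97
position: [0.5436, 0.0548, 0.0055]
tcp_rot: [0.001, 0.063, 0.998, -0.0]
force: [0.3, 0.1, -0.6]
gripper_width: 0.0379
finger_force: 15.0
clock: 6.38
position: [0.5617, 0.0524, 0.0051]
tcp_rot: [0.0, 0.063, 0.998, -0.0]
force: [0.2, -0.3, -0.1]
gripper_width: 0.0375
finger_force: 15.0
clock: 6.8
position: [0.5608, 0.0526, 0.005]
tcp_rot: [0.0, 0.063, 0.998, 0.0]
force: [0.4, 0.3, -0.7]
gripper_width: 0.0422
finger_force: 0.0
clock: 7.22
position: [0.513, 0.0584, 0.1772]
tcp_rot: [0.002, 0.063, 0.998, -0.0]
force: [0.6, 0.3, 0.4]
gripper_width: 0.042
finger_force: 0.0
pos [513.   58.4 177.2] y-ang 82.75 F [0.56 0.28 0.4 ] w 42.0 t 7.2167
shift [-4.65  0.16 17.24] turn -0.25
[285.22131814 224.67127746] 1229 (array([566.1,  51.5,  70.8,  38.2, 172.4]), array([555.7516507 ,  54.60655528]))
wedge [440.12987013 137.37229437] 462 (array([492.3, 235.6, 108.4,  21.7, 158.3]), array([475.64651754, 241.06099611]))
[297.28571429 182.01190476] 420 (array([588.4,  47.6, 123.8,  51. , 174.3]), array([579.52856943,  45.59267659]))
wedge [239.09659091 152.72443182] 352 (array([502.6, 253.2, 112.9,  56. , 166.3]), array([496.38868265, 250.19505831]))
```

View pics/wrist3.png

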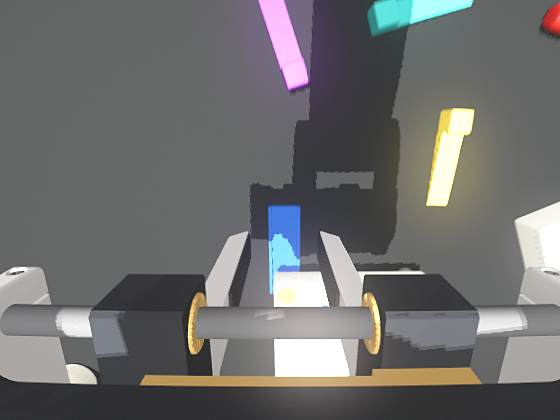

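The channel's outer end is at (285,206) and it runs under the housing. The orange dot is at (288,296), in line with it. I'll measure the dot, then the yellow shim.

```bash
python3 - <<'E'
from h import *
c=cam('wrist');H=hsv(c);print(H[296,288],H[160,445],H[120,458])
print('dot',ray(c,[(288,296)],.056)*1000)
m,ce,s=mask(c,(100,100,30),(125,255,255),None,100)
P=np.argwhere(m)[:,::-1]; top=P[P[:,1]<P[:,1].min()+4]; print('outer end',ray(c,[top.mean(0)],.009)*1000)
k=(H[:,:,0]>18)&(H[:,:,0]<36)&(H[:,:,1]>70)&(H[:,:,2]>100); k[:,:400]=0;k[250:]=0
print(k.sum(),rect(c,k,.008)); 
# block top corners by eye, tongue tip
print('blocktop',ray(c,[(459,122)],.026)*1000,'tip',ray(c,[(438,205)],.002)*1000)
E
```

```text
[ 30  48 255] [ 30  23 255] [ 30  20 255]
dot [[626.83266126  49.50489108  56.        ]]
outer end [[533.79448311  55.50175687   9.        ]]
682 (array([502.2, 249.7, 109.7,  39. , 169.9]), array([484.48241987, 244.04370162]))
blocktop [[460.67234308 254.68383     26.        ]] tip [[558.87921067 244.31558108   2.        ]]
```

```bash
python3 -m crank '[[[1.5,3.75,0],0],[[3,7.5,0],0],[[4.6,11.3,0],0],[[6.2,15,0],0],[[7.7,18.8,0],0]]' 0.2 >/dev/null
python3 - <<'E'
from h import *
plan(460,254.5,100,84)
c=cam('wrist');save(c,'w4.png')
E
```

```text
pos [457.8 256.3 172.2] y-ang 82.75 F [ 0.55  0.24 -0.09] w 55.9 t 7.7833
shift [-0.27 -0.14  7.22] turn -1.25
```

View pics/w4.png

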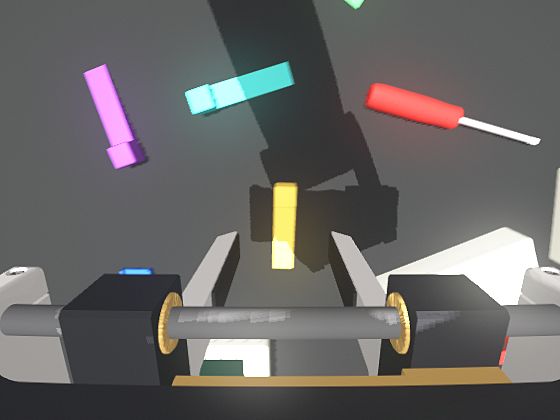

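The shim lies between the fingers, with its block top centred at (285,195) and its thin end at (283,268).

```bash
python3 - <<'E'
from h import *
c=cam('wrist')
p=ray(c,[(285.3,195)],.026)[0]*1000;q=ray(c,[(283.2,268.5)],.002)[0]*1000
print(p,q,np.hypot(*(q-p)[:2]),np.degrees(np.arctan2(*(q-p)[1::-1])))
a=np.degrees(np.arctan2(*(q-p)[1::-1]))
plan(p[0],p[1],9,90+a)
E
```

```text
[455.65500188 263.85507343  26.        ] [554.67758772 249.42731491   2.        ] 100.06814039732274 -8.289759534885988
pos [456.7 259.  172.1] y-ang 83.16 F [-0.16 -0.73  0.53] w 56.6 t 7.8833
shift [ 0.1   0.48 16.31] turn 1.45
```

```bash
python3 -m crank '[[[0.05,0.45,4],1.4],[[0.05,0.45,8],1.4],[[0.05,0.45,12],1.4],[[0.05,0.45,14.5],1.4],[[0.05,0.45,14.5],1.4]]'
python3 -m crank '[[[0,0,1],0],[[0,0,1.8],0],[[0,0,1.9],0],[[0,0,1.9],0],[[0,0,1.9],0]]'
python3 -m crank '[[[0,0,0],0],[[0,0,0],0],[[0,0,0],0],[[0,0,0],0],[[0,0,0],0]]' -1 15
python3 -m crank '[[[0,0,0],0],[[0,0,-1],0],[[0,0,-3],0],[[0,0,-5],0],[[0,0,-5],0]]'
python3 - <<'E'
from h import *
plan(456,259,60,83)
c=cam('wrist')
H=hsv(c);k=(H[:,:,0]>18)&(H[:,:,0]<36)&(H[:,:,1]>100)&(H[:,:,2]>80)
m,ce,s=mask(c,(18,100,80),(36,255,255),(284,250),100);print(ce,s,rect(c,m,.07))
E
```

```text
clock: 8.3
position: [0.4536, 0.2569, 0.0218]
tcp_rot: [-0.007, 0.075, 0.997, -0.003]
force: [-0.7, -0.3, -1.5]
gripper_width: 0.0561
finger_force: 0.0
clock: 8.72
position: [0.4602, 0.2598, 0.0117]
tcp_rot: [0.001, 0.075, 0.997, 0.0]
force: [0.3, 0.2, -0.6]
gripper_width: 0.0564
finger_force: 0.0
clock: 9.13
position: [0.4592, 0.2595, 0.0106]
tcp_rot: [0.0, 0.075, 0.997, -0.0]
force: [-0.7, -0.3, 0.5]
gripper_width: 0.0268
finger_force: 0.2
clock: 9.55
position: [0.462, 0.2605, 0.0647]
tcp_rot: [0.004, 0.075, 0.997, 0.001]
force: [1.6, -0.4, -0.1]
gripper_width: 0.0242
finger_force: 14.6
pos [462.  260.5  64.7] y-ang 81.4 F [ 1.56 -0.41 -0.09] w 24.2 t 9.55
shift [ 0.58 -0.24  0.47] turn -1.6
[282.77415186 266.12859451] 3095 (array([474.6, 258.1,  54.5,  25.4, 170.3]), array([473.50715146, 257.95261348]))
```

```bash
python3 -m crank '[[[-1.1,-3.8,0],-1.4],[[-2.2,-7.7,0],-1.4],[[-3.3,-11.5,0],-1.4],[[-4.4,-15.4,0],-1.4],[[-5.5,-19.2,0],-1.4]]' >/dev/null
python3 -m crank '[[[0,0,0],0],[[0,0,0],0],[[0,0,0],0],[[0,0,0],0],[[0,0,0],0]]'
python3 - <<'E'
from h import *
plan(488,62,30,82.8)
c=cam('wrist');save(c,'w5.png')
m,ce,s=mask(c,(18,100,80),(36,255,255),(284,250),100);print(ce,s,rect(c,m,.07))
E
```

```text
clock: 10.43
position: [0.4842, 0.0627, 0.06]
tcp_rot: [-0.0, 0.062, 0.998, 0.0]
force: [-0.4, -0.7, -0.3]
gripper_width: 0.0239
finger_force: 14.8
pos [484.2  62.7  60. ] y-ang 82.92 F [-0.41 -0.68 -0.32] w 23.9 t 10.4333
shift [-0.39 -0.03  2.99] turn 0.12
[283.1877686  265.82446281] 3025 (array([494.7,  60.9,  52.8,  24.5, 170.3]), array([493.20635404,  61.06784576]))
```

View pics/w5.png

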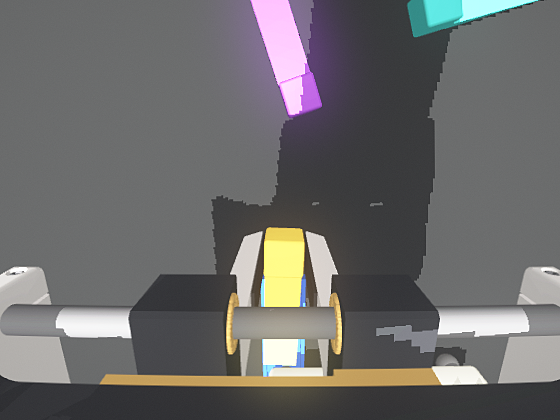

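The yellow shim (centre column 284) sits centrally over the channel, which shows blue on both sides at (263,320) and (305,320). I'll lower it and slide it in gently.

```bash
python3 -m crank '[[[-0.3,0,1.5],0.1],[[-0.3,0,3],0.1],[[-0.3,0,4],0.1],[[-0.3,0,4.3],0.1],[[-0.3,0,4.3],0.1]]'
python3 -m crank '[[[0,0,0.05],0],[[0,0,0.05],0],[[0,0,0.1],0],[[0,0,0.1],0],[[0,0,0.1],0]]'
python3 - <<'E'
from h import *
plan(488,62,16,82.8)
c=cam('side');save({'color':cv2.resize(c['color'][110:230,200:370],None,fx=4,fy=4,interpolation=cv2.INTER_CUBIC)},'sd5.png')
E
```

```text
clock: 10.9
position: [0.4868, 0.0617, 0.0165]
tcp_rot: [-0.001, 0.063, 0.998, 0.0]
force: [0.2, -0.4, -1.5]
gripper_width: 0.0241
finger_force: 14.7
clock: 11.32
position: [0.4881, 0.061, 0.0169]
tcp_rot: [0.001, 0.064, 0.998, -0.0]
force: [0.1, -0.9, -0.4]
gripper_width: 0.024
finger_force: 14.7
pos [488.1  61.   16.9] y-ang 82.69 F [ 0.09 -0.85 -0.42] w 24.0 t 11.3167
shift [0.03 0.1  0.09] turn -0.11
```

View pics/sd5.png

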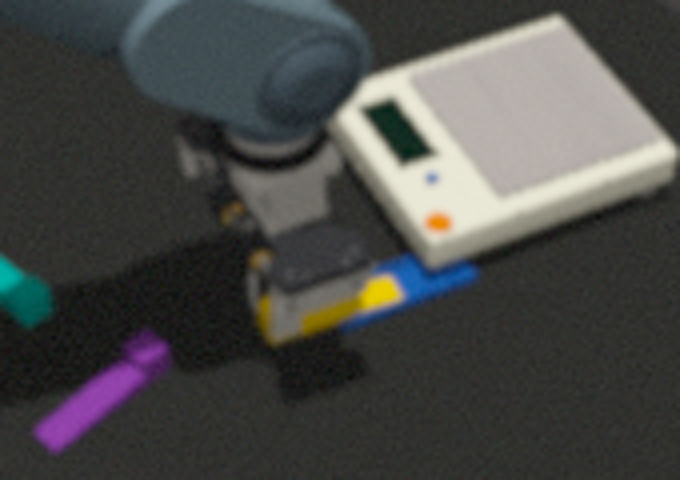

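```bash
python3 -m crank '[[[-0.7,0.05,0.05],0],[[-1.4,0.05,0.1],0],[[-2.1,0.05,0.1],0],[[-2.8,0.05,0.1],0],[[-3.3,0.05,0.1],0]]'
python3 -m crank '[[[0,0,0],0],[[0,0,0],0],[[0,0,0],0],[[0,0,0.05],0],[[0,0,0.05],0]]' - 3
python3 -m crank '[[[-0.1,0,0],0],[[-0.2,0,0],0],[[-0.3,0,0],0],[[-0.4,0,0],0],[[-0.5,0,0],0]]'
python3 -c "from h import *;plan(622-90,48+11.5,15,82.8)"
```

```text
clock: 11.78
position: [0.5218, 0.0571, 0.0156]
tcp_rot: [0.0, 0.064, 0.998, 0.0]
force: [-0.6, 0.3, 2.1]
gripper_width: 0.0241
finger_force: 14.7
clock: 12.2
position: [0.5204, 0.0573, 0.0151]
tcp_rot: [0.0, 0.064, 0.998, -0.0]
force: [-0.4, -0.8, 0.5]
gripper_width: 0.0239
finger_force: 3.0
clock: 12.62
position: [0.5254, 0.0568, 0.0149]
tcp_rot: [-0.0, 0.064, 0.998, 0.0]
force: [-2.4, -0.1, 3.9]
gripper_width: 0.024
finger_force: 3.0
pos [525.4  56.8  14.9] y-ang 82.69 F [-2.38 -0.1   3.94] w 24.0 t 12.6167
shift [-0.62  0.35 -0.01] turn -0.11
```

```bash
python3 -m crank '[[[0,0,-0.05],0],[[0,0,-0.08],0],[[-0.1,0,-0.08],0],[[-0.2,0,-0.08],0],[[-0.3,0,-0.08],0]]' | grep -E "pos|force"
python3 -m crank '[[[-0.1,0,0],0],[[-0.2,0,0],0],[[-0.3,0,0],0],[[-0.4,0,0],0],[[-0.4,0,0],0]]'| grep -E "pos|force"
python3 -m crank '[[[-0.1,0,0],0],[[-0.2,0,0],0],[[-0.3,0,0],0],[[-0.4,0,0],0],[[-0.4,0,0],0]]'| grep -E "pos|force"
```

```text
position: [0.5285, 0.0563, 0.0155]
force: [0.1, -0.1, -0.7]
finger_force: 3.0
position: [0.5327, 0.0558, 0.0158]
force: [0.8, -1.0, 0.2]
finger_force: 3.0
position: [0.5366, 0.0552, 0.0158]
force: [-0.0, 0.2, -1.1]
finger_force: 3.0
```

```bash
python3 -m crank '[[[-0.1,0,0],0],[[-0.2,0,0],0],[[-0.3,0,0],0],[[-0.4,0,0],0],[[-0.4,0,0],0]]'| grep -E "pos|force:"
python3 -m crank '[[[-0.1,0,0],0],[[-0.2,0,0],0],[[-0.3,0,0],0],[[-0.4,0,0],0],[[-0.4,0,0],0]]'| grep -E "pos|force:"
python3 -c "
from h import *
c=cam('wrist');H=hsv(c)
for i in range(3): print(sensors.get_state()['force'])
m,ce,s=mask(c,(18,100,80),(36,255,255),(284,250),100);P=np.argwhere(m);print(P[:,0].min(),P[:,1].min(),P[:,1].max(),ce)"
```

```text
position: [0.5406, 0.0548, 0.0158]
force: [-0.2, 0.7, -0.8]
finger_force: 3.0
position: [0.5446, 0.0542, 0.0158]
force: [-0.1, -0.4, -0.6]
finger_force: 3.0
[-0.54101864 -0.86601532 -0.75139538]
[-0.54101864 -0.86601532 -0.75139538]
[-0.54101864 -0.86601532 -0.75139538]
229 263 304 [285.03178808 244.86092715]
```

```bash
cat > slip.py <<'E'
from h import *
c=cam('wrist');m,ce,s=mask(c,(18,100,80),(36,255,255),(284,250),100);P=np.argwhere(m);print('row',P[:,0].min())
E
for i in 1; do
python3 -m crank '[[[-0.1,0,0],0],[[-0.2,0,0],0],[[-0.3,0,0],0],[[-0.4,0,0],0],[[-0.4,0,0],0]]'| grep -E "pos|force:"
python3 -m crank '[[[-0.1,0,0],0],[[-0.2,0,0],0],[[-0.3,0,0],0],[[-0.4,0,0],0],[[-0.4,0,0],0]]'| grep -E "pos|force:"
done; python3 slip.py
```

```text
position: [0.5485, 0.0537, 0.0158]
force: [0.3, 0.6, -0.7]
finger_force: 3.0
position: [0.5525, 0.0532, 0.0157]
force: [0.6, -0.5, -0.8]
finger_force: 3.0
row 229
```

```bash
python3 -m crank '[[[-0.1,0,0],0],[[-0.2,0,0],0],[[-0.3,0,0],0],[[-0.4,0,0],0],[[-0.4,0,0],0]]'| grep -E "pos|force:"
python3 -m crank '[[[-0.1,0,0],0],[[-0.2,0,0],0],[[-0.3,0,0],0],[[-0.4,0,0],0],[[-0.4,0,0],0]]'| grep -E "pos|force:"
python3 slip.py
```

```text
position: [0.5565, 0.0527, 0.0158]
force: [-0.1, 0.4, -0.9]
finger_force: 3.0
position: [0.5604, 0.0522, 0.0158]
force: [0.0, 0.2, -0.1]
finger_force: 3.0
row 229
```

```bash
python3 -m crank '[[[-0.1,0,0],0],[[-0.2,0,0],0],[[-0.3,0,0],0],[[-0.4,0,0],0],[[-0.4,0,0],0]]'| grep -E "pos|force:"
python3 -m crank '[[[-0.1,0,0],0],[[-0.2,0,0],0],[[-0.3,0,0],0],[[-0.4,0,0],0],[[-0.4,0,0],0]]'| grep -E "pos|force:"
python3 slip.py
```

```text
position: [0.5644, 0.0517, 0.0158]
force: [-0.1, 0.1, -0.4]
finger_force: 3.0
position: [0.5679, 0.0513, 0.0155]
force: [-1.9, -0.5, -0.8]
finger_force: 3.0
row 228
```

```bash
python3 -m crank '[[[-0.03,0,0],0],[[-0.06,0,0],0],[[-0.1,0,0],0],[[-0.1,0,0],0],[[-0.1,0,0],0]]'| grep -E "pos|force:"
python3 slip.py; python3 -c "from h import *;print(sensors.get_state()['force'])"
```

```text
position: [0.5687, 0.0512, 0.0155]
force: [-2.0, 0.0, -2.0]
finger_force: 3.0
row 228
[-2.86574747  0.30005356 -1.53505485]
```

```bash
python3 -m crank '[[[-0.05,0,0],0],[[-0.1,0,0],0],[[-0.15,0,0],0],[[-0.15,0,0],0],[[-0.15,0,0],0]]'| grep -E "pos|force:"
python3 slip.py; python3 -c "from h import *;print(sensors.get_state()['force'])"
```

```text
position: [0.5703, 0.051, 0.0155]
force: [-4.2, 0.5, -0.2]
finger_force: 3.0
row 228
[-4.75484066  0.25775443 -0.87171305]
```

```bash
python3 -m crank '[[[0,0,0],0],[[0,0,0],0],[[0,0,0],0],[[0,0,0],0],[[0,0,0],0]]' -0.2| grep -E "pos|force:"
python3 -m crank '[[[0,0,-2],0],[[0,0,-5],0],[[0,0,-8],0],[[0,0,-11],0],[[0,0,-14],0]]'| grep -E "pos|force:"
python3 -m crank '[[[1,0,0],0],[[3,0,0],0],[[5,0,0],0],[[5,0,0],0],[[5,0,0],0]]' -1| grep -E "pos|force:"
python3 - <<'E'
from h import *
c=cam('wrist');save(c,'w6.png')
for n in('scene','side'):
    d=cam(n); m,ce,s=mask(d,(5,110,120),(18,255,255),(283,250) if n=='scene' else (309,166),8); print(n,s,ray(d,[ce],.056)*1000)
plan(621,47,110,82.8)
E
```

```text
position: [0.5713, 0.0508, 0.0162]
force: [-0.3, 0.2, -0.4]
finger_force: 0.0
position: [0.5706, 0.0509, 0.1573]
force: [-0.4, 0.3, 0.6]
finger_force: 0.0
position: [0.5207, 0.0574, 0.1554]
force: [-0.2, -0.4, -0.3]
finger_force: 0.0
scene 42 [[619.92811006  45.92124038  56.        ]]
side 19 [[621.55484541  47.20680307  56.        ]]
pos [521.9  57.1 155.7] y-ang 82.68 F [-0.69  0.38 -0.16] w 0.9 t 19.7333
shift [-9.96  0.26  4.58] turn -0.12
```

View pics/w6.png

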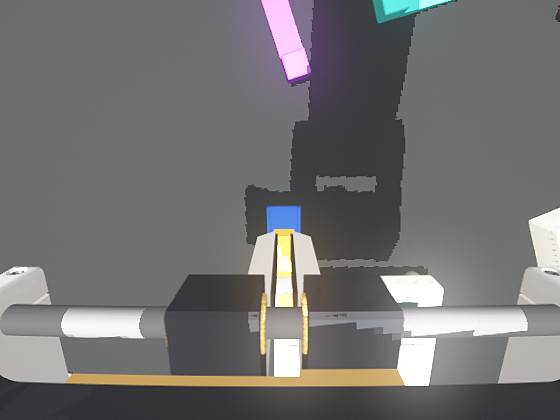

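The yellow shim lies straight in the blue channel, with the channel's outer end at (284,207) and the block at (284,235). Next is the press on the dot.

```bash
python3 -m crank '[[[-2,0,0],0],[[-4,0.1,0],0],[[-6,0.2,0],0],[[-8,0.2,0],0],[[-9.9,0.2,0],0]]'| grep -E "pos|force:"
python3 -m crank '[[[0,0,3],0],[[0,0,6],0],[[0,0,8],0],[[0,0,9],0],[[0,0,9.2],0]]'| grep -E "pos|force:"
python3 -m crank '[[[0,0,0],0],[[0,0,0],0],[[0,0,0],0],[[0,0,0],0],[[0,0,0],0]]'| grep -E "pos|force:"
```

```text
position: [0.6213, 0.0463, 0.1553]
force: [0.2, -0.9, 0.4]
finger_force: 0.0
position: [0.6183, 0.0466, 0.0609]
force: [-0.7, 0.4, -0.3]
finger_force: 0.0
position: [0.6202, 0.0466, 0.065]
force: [0.2, -0.1, -0.1]
finger_force: 0.0
```

```bash
python3 -m crank '[[[0,0,0.2],0],[[0,0,0.4],0],[[0,0,0.6],0],[[0,0,0.7],0],[[0,0,0.75],0]]'| grep -E "pos|force:"
python3 -m crank '[[[0,0,0.05],0],[[0,0,0.1],0],[[0,0,0.15],0],[[0,0,0.15],0],[[0,0,0.15],0]]'| grep -E "pos|force:"
```

```text
position: [0.6192, 0.0467, 0.0558]
force: [0.1, 0.0, 0.5]
finger_force: 0.0
position: [0.6194, 0.0467, 0.0553]
force: [-3.3, 0.4, 4.0]
finger_force: 2.7
```

```bash
python3 -m crank '[[[0,0,0.03],0],[[0,0,0.06],0],[[0,0,0.08],0],[[0,0,0.08],0],[[0,0,0.08],0]]'| grep -E "pos|force:"
python3 -m crank '[[[0,0,0],0],[[0,0,0],0],[[0,0,0],0],[[0,0,0],0],[[0,0,0],0]]'| grep -E "pos|force:"
```

```text
position: [0.6195, 0.0466, 0.0552]
force: [-5.0, 0.3, 9.2]
finger_force: 4.6
position: [0.6195, 0.0466, 0.0552]
force: [-5.8, 0.0, 10.1]
finger_force: 4.6
```

```bash
python3 -m crank '[[[0,0,0],0],[[0,0,-1],0],[[0,0,-3],0],[[0,0,-6],0],[[0,0,-10],0]]'| grep -E "pos|force:"
python3 -m crank '[[[2,0,-2],0],[[5,0,-2],0],[[8,0,-2],0],[[10,0,-2],0],[[10,0,-2],0]]'| grep -E "pos|force:"
python3 - <<'E'
from h import *
c=cam('wrist');m,ce,s=mask(c,(100,100,30),(125,255,255),None,60);P=np.argwhere(m)[:,::-1]
print('outer end',ray(c,[P[P[:,1]<P[:,1].min()+4].mean(0)],.009)*1000)
for n in('scene','side'):
    d=cam(n); m,ce,s=mask(d,(5,110,120),(18,255,255),(283,250) if n=='scene' else (309,166),8); print(n,s,ray(d,[ce],.056)*1000)
save({'color':cv2.resize(d['color'][110:230,200:370],None,fx=4,fy=4,interpolation=cv2.INTER_CUBIC)},'end.png')
E
```

```text
position: [0.6175, 0.0468, 0.1522]
force: [0.8, 0.5, -0.5]
finger_force: 0.0
position: [0.5177, 0.0602, 0.1738]
force: [0.2, 0.0, -0.3]
finger_force: 0.0
outer end [[534.39902262  54.91694231   9.        ]]
scene 43 [[619.68082239  45.89419043  56.        ]]
side 19 [[621.55484541  47.20680307  56.        ]]
```

View pics/end.png

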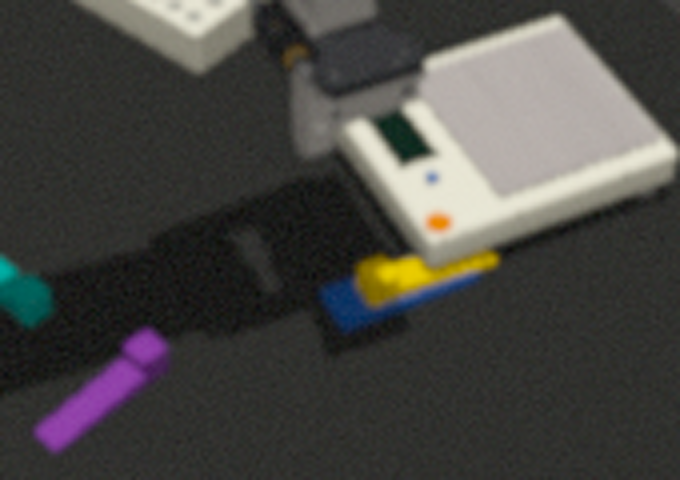

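The crop shows the yellow shim lying in the blue channel under the corner, with its block at (375,280). The dot at (438,222) hasn't moved and the arm is clear.

```bash
python3 -c "
from plant import r
print(r.sign_off())"
```

```text
the job is handed in; nothing more can be done
None
```

The job is handed in: both shims are in place under the short foot, and the orange corner held firm under about 10 N, though the hand-in gave no verdict back.

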